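Set up a cup and icing bottle for filling by weight

ROBOT

A 6-joint arm with a two-finger parallel gripper is mounted at the origin on the work surface. World frame = base frame: x ahead of the robot, y to its left, z up, the work surface at z = 0. Lengths are in m, angles in degrees, forces in N, time in s.
With the tool pointing down it reaches from about 0.35 to 0.875 m from the base axis. Payload 4.2 kg.
Tool frame: the origin (TCP) lies midway between the tips of the shut fingers; the grasp point (between the pads) lies 19 mm behind it; z points along the fingers, y is the line along which they close (so a half turn about z gives the same grasp; the last joint's range is limited). The gripper opens to 87 mm and grips with 3 to 60 N. Pads are 19 mm wide; open, the fingers measure 117 mm over their backs; the gripper's body (75 mm by 190 mm) begins 51 mm behind the grasp point.
Start: joints at [-51.475, 22.042, 0.453, 0, -68.411, -14.817], TCP at [0.251, -0.572, 0.223] pointing down, gripper open.
Joint ranges: [-179.83, 179.83], [-69.29, 118.12], [-61.27, 80.66], [-181.25, 117.63], [-171.15, -9.14], [-177.46, 177.46]. Speed limits (degrees/s): [159.86, 159.86, 180, 180, 180, 180].

INTERFACE

Orientations are given as a 3x3 rotation matrix whose columns are the frame's x, y, z axes.
In Python, from station import r, cams gives the robot as it stands.
- The arm moves only by the tool play_rows, never from a script. Its argument "commands" is text: rows parted by semicolons, each of 6 numbers parted by spaces: the shift along the world's x, y, z normalised to -1 to 1, where 1 is 30 mm, then the turn, a rotation vector about the world's x, y, z normalised to -1 to 1, where 1 is 0.15 rad. A call has 1 to 20 rows; each row shifts and turns the commanded pose from where the row before left it; what a row does not reach is not made up. A row lasts 1/10 s, in which the tool goes at most 50 mm and 8.59 degrees, less where a joint would pass 70% of its speed; a pose out of reach is approached as far as the arm can. A call with a number of a shift or a turn outside -1 to 1 is refused whole. A call with a gripper value outside its range is refused whole. "grip" is the finger opening in mm, from 0 to 87, set as the call begins (left out, the last holds). The fingers move at their own pace and stop on an object; the grip force is fixed at half the most. Time passes only in rows, so rows that do not move let the fingers close. It gives the time, the measured TCP pose, the force, the opening and the grip force at its end, in the units of the state.
- r.sense(): the state, without advancing time (a new reading comes with each control period).
- cams.capture(name): name is "scene" or "top" or "wrist"; returns (picture, depth): 480x640x3 uint8, blue, green, red; 480x640 float32, m along the optical axis (not along the pixel's ray), 0 where there is no reading.
- cams.camera_info(name): a dict with "mtx" (3x3 intrinsics, pixels), "R" (3x3) and "t" (3): a world point X has camera coordinates R X + t. Camera axes: x right, y down, z forward; pixel columns grow to the right and rows downward; lengths in m; the calibration is good to about 2 mm. A picture is of the moment at which its call begins: read the wrist's pose just before it. camera_info takes no time and is no camera call; for the wrist camera it gives the pose at the moment of the call.
- r.finish_job(): hands the job in; it is judged then, once.
The state is a dict: "time_s": time; "joints": joint angles; "joint_velocities": joint speeds; "effort": joint torques, N m; "tcp_pos": TCP position; "ee_rot": TCP orientation; "wrist_force": force on the tool from outside, world axes, zero at the start; "moment": the same for the moment, N m; "gripper_width": opening from 0.0 (shut) to 1.0 (fully open); "gripper_force": force on a finger pad.
Only numpy, scipy, OpenCV 4.12 (cv2) and the standard library are available. Lean on these libraries where they do the work, as an engineer would, in place of code of your own. Each camera call takes 0.05 s, during which the arm holds its last target. There are 200 camera calls.

TASK

Turn the upside-down cup the right way up and stand it on the pan of the dial scale. Then take the slim icing bottle out of the stand and hold it upright, nozzle straight down, with the nozzle tip resting lightly inside the moulded ring in the middle of the cup's floor, adding less than 500 g to the scale, and finish while still holding it there like that. Never push the pan down to its stop, and leave the other things on the table where they are.

Things in the scene. Friction and masses are not known exactly. Their poses are not given: they have to be found in the camera images.
- cup: small stiff white plastic cup, 55 mm tall, very slightly ten-sided, 60 mm across at the mouth narrowing evenly to 48 mm at the foot, wall 3 mm, floor 4 mm thick, about 60 g; laid down, its axis slopes 6.2 deg. Origin: centre of the underside of its foot; z runs from foot to mouth. It starts upside down on the table to the right (-y) of the scale
- cup_floor (a point): centre of the cup's inside floor, 4 mm above the origin of the cup along its z, in the middle of a flat moulded ring 20 mm across
- scale: grey spring dial scale, 185 mm by 136 mm by 82 mm to the top of the pan, fixed to the table; its sloping dial faces -x of its frame (towards the robot). Origin: centre of its footprint on the table.
- pan_top (a point): centre of the top face of the scale's round flat steel pan, 120 mm across; 25 mm along +x of the scale's frame from its origin, 82 mm above the table when unloaded
- scale_pan (a joint): how far the pan is pressed down, m: 0 unloaded; the spring gives 800 N/m, i.e. about 1.2 mm per 100 g; the stop is at 0.0125 (10 N)
- stand: plywood bottle stand, 85 mm by 260 mm, 85 mm tall, fixed to the table; three sockets in a row along its y axis, 80 mm apart, each holding one bottle upside down. Sockets are 41 mm wide and 18 mm deep from the top. Origin: centre of its footprint on the table.
- bottle: the slim icing bottle, rigid, about 180 g, nozzle-down in one socket of the stand: 170 mm long; conical nozzle 55 mm long, tip 7 mm across; cap 37 mm across from 55 to 72 mm above the tip; smooth barrel 40 mm across from 88 mm up to its flat top end. Origin: nozzle tip; z runs from the tip up the axis. In the stand the tip is 12 mm and the top end 182 mm above the table
- stout_bottle_a: stout icing bottle, barrel 58 mm across, 152 mm long, nozzle-down in the stand (upper end 164 mm above the table); to be left alone. Origin: nozzle tip
- stout_bottle_b: second stout icing bottle just like it, in the stand; to be left alone. Origin: nozzle tip
- short_jar: sprinkle jar 48 mm across, 48 mm tall, nearer the robot than scale and cup; to be left alone. Origin: centre of its underside
- tall_jar: sprinkle jar 52 mm across, 90 mm tall, beyond the scale; to be left alone. Origin: centre of its underside
- stick_cup: upright cup 72 mm across with wooden sticks, 130 mm tall, beyond the scale; to be left alone. Origin: centre of its underside
- cookie_plate: fibre plate 176 mm across and 16 mm tall with two cookies, beyond the cup; to be left alone. Origin: centre of its underside
Mind the look-alikes: they are no part of the job. What is shaped like the bottle but red is not meant.

How it is judged:
By the outcome, as a careful person would: the job done as asked, in the order asked, and still so for the second after the job is handed in, while the arm keeps its last pose, push and grip.
It also fails if it takes over 70 s, if anything falls off the work surface, if the arm or the gripper's body presses on something with over 40 N, if the wrist force passes 120 N, or if a joint passes its speed limit or range.

## Working session

There is one attempt and no reset: what is moved stays moved. The work goes in short steps, Python scripts to look and compute and a tool call to move; the robot and the scene stay as the last step left them, time stands still between calls to the robot, and variables do not carry over. Pictures are saved under pics/ and viewed, at most 10 in all, crops included, and the job is handed in when it is done.

Besides the shell and the picture viewer there is one more tool, called after ">>>" as name(argument=value, ...), one argument or row to a line, values as JSON. play_rows: Moves the arm, as the interface text tells. Scaled input: -1 to 1 covers 30 mm each way for a shift and 0.15 rad each way for a turn. Its arguments: {"type":"object","properties":{"commands":{"type":"string"},"grip":{"type":"number"}},"required":["commands"]}

```bash
mkdir -p pics; ls; cat > h.py <<'E'
import numpy as np, cv2
from station import r, cams
def cap(n,f=None):
    i=cams.camera_info(n); p,d=cams.capture(n)
    if f: cv2.imwrite('pics/'+f,p); np.save('pics/'+f[:-4]+'.npy',d); np.savez('pics/'+f[:-4]+'_i.npz',**{k:np.array(i[k]) for k in('mtx','R','t')})
    return i,p,d
def world(i,d):
    K=np.array(i['mtx']);R=np.array(i['R']);t=np.array(i['t']).ravel()
    v,u=np.mgrid[:d.shape[0],:d.shape[1]]
    c=np.stack([(u-K[0,2])/K[0,0]*d,(v-K[1,2])/K[1,1]*d,d],-1)
    w=(c-t)@R; w[d==0]=np.nan
    return w
E
python3 - <<'E'
from h import *
print(r.sense())
for n in('top','scene'):
    i,p,d=cap(n,n+'0.png'); print(n,np.round(i['R'],3).tolist(),i['t'])
    np.save('pics/%s0w.npy'%n,world(i,d))
E
```

```text
pics
{'time_s': 0.0, 'joints': array([-5.14740840e+01,  2.20901132e+01,  3.79171075e-01, -2.81419022e-02,
       -6.84104061e+01, -1.48149621e+01]), 'joint_velocities': array([-0.07348715, -0.0201473 , -0.01290297,  0.11302849,  0.04338065,
       -0.03524123]), 'effort': array([-1.65275428e-04, -3.90669680e+01,  1.87397879e+01,  4.21978533e+00,
        1.08177017e-02, -2.00201321e-04]), 'tcp_pos': array([ 0.2510815 , -0.57169   ,  0.22146446]), 'ee_rot': array([[-9.15658538e-01, -4.01955864e-01, -9.61866196e-04],
       [-4.01957002e-01,  9.15656485e-01,  1.94134614e-03],
       [ 1.00403555e-04,  2.16423902e-03, -9.99997653e-01]]), 'wrist_force': array([-0.00137769,  0.76500919, -0.30373389]), 'moment': array([-0.01785965, -0.06149428, -0.03422595]), 'gripper_force': 0.0, 'gripper_width': 0.9987544136950449}
top [[0.004, -1.0, -0.005], [-0.992, -0.003, -0.129], [0.129, 0.006, -0.992]] [0.04011218 0.59972741 1.06726739]
scene [[0.483, 0.875, -0.022], [0.565, -0.331, -0.755], [-0.668, 0.352, -0.655]] [-0.31527513 -0.25089223  1.58585368]
```

View pics/top0.png

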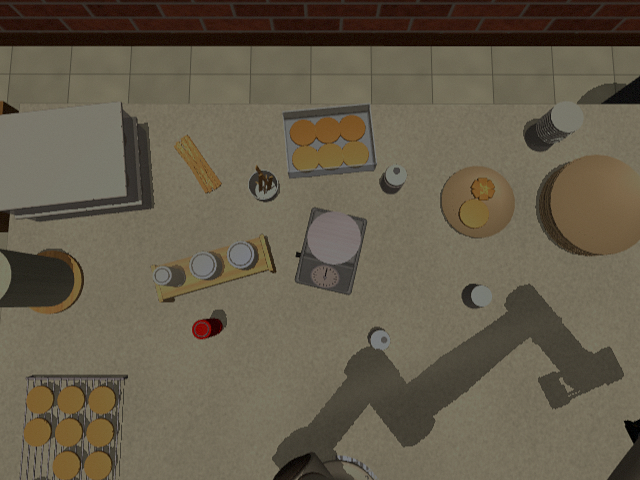

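View pics/scene0.png

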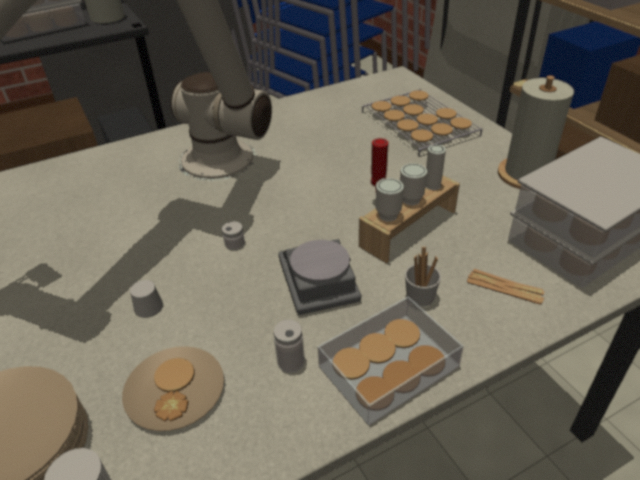

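Top view: candidates for the bottle are the slim white one in the stand's left socket (163,275) and the red one standing on the table (204,328). The white one in the stand fits, since red is excluded. The cup is the plain white frustum at (480,296). The jar at (380,340) has a lid knob, so it's the short jar. I'll measure these and confirm in a crop.

```bash
cat > m.py <<'E'
from h import *
W=np.load('pics/top0w.npy'); S=np.load('pics/scene0w.npy')
p=cv2.imread('pics/top0.png')
print('table z',np.nanmedian(W[340:380,250:330,2]),np.nanmedian(S[180:220,100:200,2]))
def blob(name,u0,u1,v0,v1,z0,z1):
    for n,A in(('top',W),):
        w=A[v0:v1,u0:u1].reshape(-1,3); w=w[(w[:,2]>z0)&(w[:,2]<z1)]
        if len(w)<5: print(name,'none');continue
        (c,s,a)=cv2.minAreaRect((w[:,:2]*1000).astype(np.float32)); cc,rr=cv2.minEnclosingCircle((w[:,:2]*1000).astype(np.float32))
        print(name,len(w),'med',np.round(np.median(w,0),4),'rect',np.round(c,1),np.round(s,1),round(a,1),'circ',np.round(cc,1),round(rr,1))
blob('cuptop',455,505,270,320,.045,.07)
blob('cup any',455,505,270,320,.012,.07)
blob('pan',295,375,200,300,.075,.095)
blob('slim',145,185,255,295,.168,.2)
blob('stoutA',185,222,245,285,.15,.18)
blob('stoutB',223,260,235,275,.15,.18)
blob('stand',140,285,225,310,.075,.095)
blob('red',185,230,310,345,.1,.3)
blob('short',360,400,320,360,.03,.1)
blob('tall',375,415,155,200,.07,.1)
blob('stick',240,290,155,210,.03,.2)
blob('plate',430,520,160,245,.006,.04)
a=cv2.resize(p[240:350,130:280],None,fx=4,fy=4,interpolation=cv2.INTER_CUBIC)[:440]
q=cv2.imread('pics/scene0.png'); b=cv2.resize(q[265:325,110:190],(320,240),interpolation=cv2.INTER_CUBIC)
b=cv2.copyMakeBorder(b,0,200,0,0,cv2.BORDER_CONSTANT)
o=np.hstack([a,b])[:,:]; o=cv2.resize(o,(800,int(800*o.shape[0]/o.shape[1]))); cv2.imwrite('pics/crop0.png',o)
E
python3 m.py
```

```text
table z -2.0582608720281623e-05 0.0017151484325003037
cuptop 397 med [ 0.4691 -0.3228  0.0553] rect [ 468.1 -323.8] [48.1 47.7] 87.6 circ [ 469.4 -323.9] 25.4
cup any 552 med [ 0.4691 -0.3166  0.0538] rect [ 468.6 -321.2] [51.3 51.9] 49.5 circ [ 468.9 -321.6] 27.6
pan 2235 med [0.5963 0.0076 0.0818] rect [595.7   8.6] [118.5 121. ] 78.3 circ [586.8  11.3] 70.1
slim 337 med [0.5053 0.3544 0.1814] rect [506.2 356.3] [38.4 38.7] 2.3 circ [506. 356.] 20.1
stoutA 641 med [0.5273 0.2784 0.1636] rect [527.9 279.4] [57.3 55.7] 88.7 circ [528.2 279.8] 29.2
stoutB 628 med [0.5498 0.2021 0.1635] rect [550.9 202.1] [56.1 56. ] 2.3 circ [550.4 202.9] 29.0
stand 2084 med [0.5218 0.2651 0.0846] rect [528.  280.2] [ 84.6 261. ] 16.1 circ [527.7 279.1] 135.2
red 446 med [0.4    0.2695 0.1688] rect [399.2 275.5] [38.6 39.4] 10.2 circ [399.  275.8] 20.3
short 349 med [ 0.3702 -0.0947  0.0477] rect [370.  -95.3] [44.1 43.9] 0.6 circ [369.4 -95.6] 23.3
tall 423 med [ 0.7373 -0.1302  0.0894] rect [ 738.8 -131.5] [48.3 50.3] 87.9 circ [ 739.1 -131.3] 26.0
stick 510 med [0.7309 0.1709 0.059 ] rect [736.  151.3] [ 70.1 120.5] 30.6 circ [745.4 154.4] 63.4
plate 3034 med [ 0.6916 -0.3417  0.0114] rect [ 700.3 -336.2] [186.9 175.9] 22.9 circ [ 699.9 -331.1] 97.6
```

View pics/crop0.png

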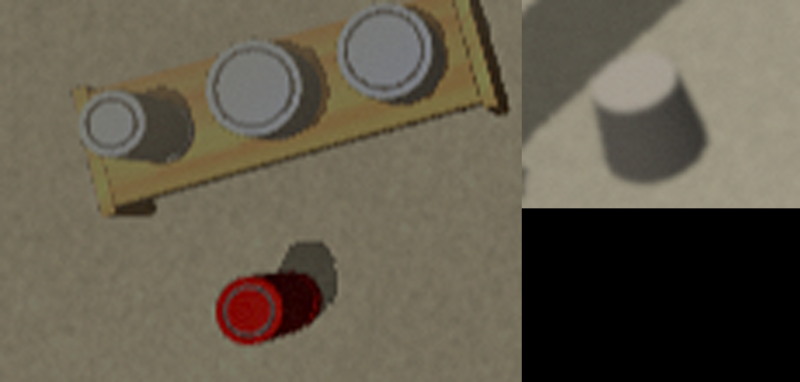

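The crop shows the slim white bottle in the stand's left socket, with the red decoy separate at its lower right. The cup is a frustum, mouth down.

Plan: turn the cup in two quarter turns about world y, laying it on its side in between. First I'll move above and behind it and tilt the tool.

>>> play_rows(
  commands="0.585 0.922 0 0 0 -0.306;0.585 0.922 0 0 0 -0.306;0.585 0.922 0 0 0 -0.306;0.585 0.922 0 0 0 -0.306;0.585 0.922 0 0 0 -0.306;0.585 0.922 0 0 0 -0.306;0.585 0.922 0 0 0 -0.306;0.585 0.922 0 0 0 -0.306;0.585 0.922 0 0 0 -0.306;0 0 0 0 -0.5585 0;0 0 0 0 -0.5585 0;0 0 0 0 -0.5585 0;0 0 0 0 -0.5585 0;0 0 0 0 -0.5585 0;0 0 0 0 -0.5585 0;0 0 0 0 -0.5585 0;0 0 0 0 -0.5585 0;0 0 0 0 -0.5585 0;0 0 0 0 -0.5585 0;0 0 0 0 0 0",
  grip=87,
)

```text
time_s: 2.1
tcp_pos: [0.4074, -0.3241, 0.2211]
ee_rot: [[-0.67, 0.005, 0.742], [0.006, 1.0, -0.001], [-0.742, 0.003, -0.67]]
wrist_force: [-0.9, -0.8, -0.6]
gripper_width: 0.999
gripper_force: 0.0
```

>>> play_rows(
  commands="0 0 -0.75 0 0 0;0 0 -0.75 0 0 0;0 0 -0.75 0 0 0;0 0 -0.75 0 0 0;0 0 -0.75 0 0 0;0 0 -0.75 0 0 0;0.32 0 -0.28 0 0 0;0.32 0 -0.28 0 0 0;0.32 0 -0.28 0 0 0;0.32 0 -0.28 0 0 0;0.32 0 -0.28 0 0 0;0.32 0 -0.28 0 0 0;0.32 0 -0.28 0 0 0;0.32 0 -0.28 0 0 0;0 0 0 0 0 0;0 0 0 0 0 0",
)

```text
time_s: 3.7
tcp_pos: [0.486, -0.3231, 0.0199]
ee_rot: [[-0.67, -0.001, 0.743], [-0.001, 1.0, 0.001], [-0.743, -0.0, -0.67]]
wrist_force: [-0.0, -0.6, 0.5]
gripper_width: 1.002
gripper_force: 0.0
```

```bash
python3 - <<'E'
from h import *
_,p,_=cap('scene'); q=p[200:380,40:280]; cv2.imwrite('pics/s1.png',cv2.resize(q,None,fx=3,fy=3,interpolation=cv2.INTER_CUBIC))
s=r.sense();print(s['tcp_pos'],s['joints'].round(1),s['wrist_force'])
E
```

```text
[ 0.48587628 -0.32323878  0.0202535 ] [-49.7  29.1 -22.3 -85.7 -34.6  33.1] [-1.29676063 -0.21045199  0.5070558 ]
```

View pics/s1.png

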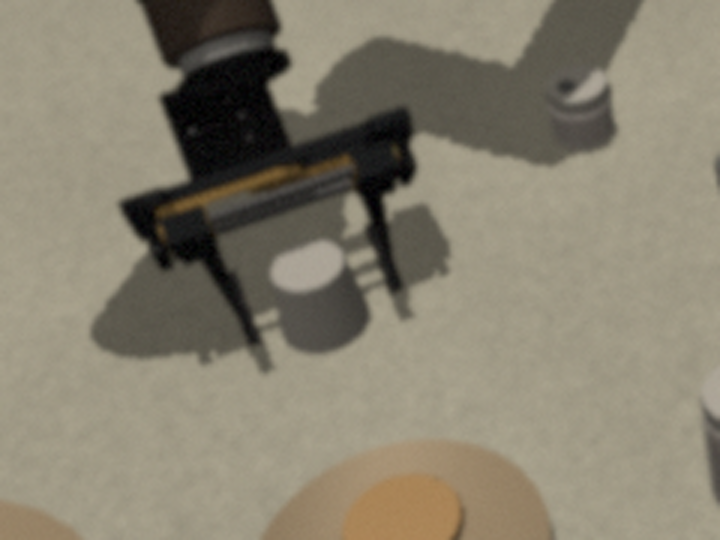

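The fingers straddle the cup: it sits at crop (320,290), with the fingers at (245,330) and (395,280). Closing, then lifting.

>>> play_rows(
  commands="0 0 0 0 0 0;0 0 0 0 0 0;0 0 0 0 0 0;0 0 0 0 0 0;0 0 0 0 0 0;0 0 0 0 0 0;0 0 0 0 0 0;0 0 0 0 0 0;0 0 0.3 0 0 0;0 0 0.6 0 0 0;0 0 0.6 0 0 0;0 0 0.6 0 0 0;0 0 0.6 0 0 0;0 0 0.3 0 0 0;0 0 0 0 0 0",
  grip=0,
)

```text
time_s: 5.25
tcp_pos: [0.4866, -0.3232, 0.1119]
ee_rot: [[-0.668, -0.002, 0.744], [-0.003, 1.0, -0.001], [-0.744, -0.003, -0.668]]
wrist_force: [-0.6, -0.6, -1.2]
gripper_width: 0.622
gripper_force: 29.7
```

>>> play_rows(
  commands="0 0 0 0 0.5 0;0 0 0 0 0.7 0;0 0 0 0 0.7 0;0 0 0 0 0.7 0;0 0 0 0 0.7 0;0 0 0 0 0.7 0;0 0 0 0 0.7 0;0 0 0 0 0.7 0;0 0 0 0 0.7 0;0 0 0 0 0.7 0;0 0 0 0 0.7 0;0 0 0 0 0.7 0;0 0 0 0 0.7 0;0 0 0 0 0.7 0;0 0 0 0 0.7 0;0 0 0 0 0.7 0;0 0 0 0 0.19 0;0 0 0 0 0 0",
)

```text
time_s: 7.05
tcp_pos: [0.4824, -0.3215, 0.1049]
ee_rot: [[-0.708, 0.007, -0.707], [-0.0, 1.0, 0.01], [0.707, 0.007, -0.708]]
wrist_force: [-0.4, -0.9, -0.9]
gripper_width: 0.618
gripper_force: 29.7
```

```bash
python3 - <<'E'
from h import *
_,p,_=cap('scene'); q=p[180:360,40:280]; cv2.imwrite('pics/s2.png',cv2.resize(q,None,fx=3,fy=3,interpolation=cv2.INTER_CUBIC))
s=r.sense();print(s['tcp_pos'],s['joints'].round(1),s['wrist_force'],s['gripper_width']*87)
E
```

```text
[ 0.48246036 -0.32180661  0.10624875] [-13.1  45.4   8.5   8.7 -97.2 -79.6] [ 0.30927115 -0.39823706  0.02950965] 54.03433902318427
```

View pics/s2.png

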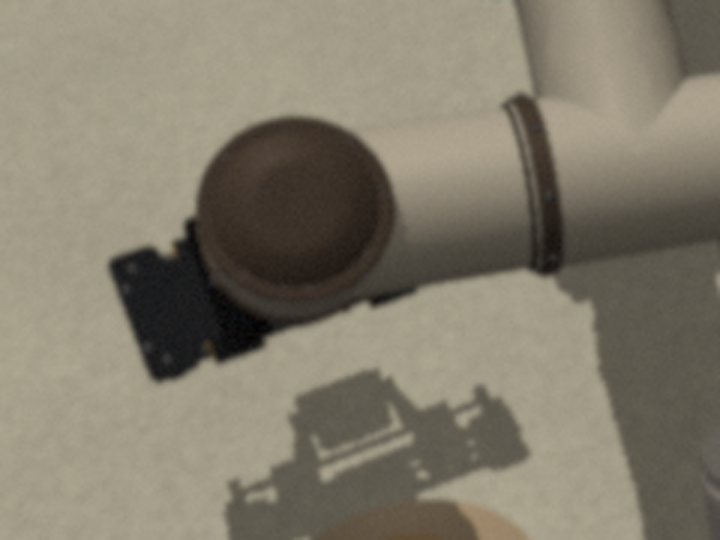

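The view is blocked by the forearm, but a width of 54 mm shows the cup is held. I'll make up the missing 3° and lower it to lie down.

>>> play_rows(
  commands="0 0 0 0 0.2 0;0 0 0 0 0.16 0;0 0 -0.3 0 0 0;0 0 -0.4 0 0 0;0 0 -0.4 0 0 0;0 0 -0.4 0 0 0;0 0 -0.4 0 0 0;0 0 -0.4 0 0 0;0 0 -0.3 0 0 0;0 0 0 0 0 0",
)

```text
time_s: 8.1
tcp_pos: [0.4821, -0.3217, 0.0279]
ee_rot: [[-0.669, 0.007, -0.743], [0.001, 1.0, 0.009], [0.744, 0.005, -0.669]]
wrist_force: [0.3, 0.6, 0.1]
gripper_width: 0.623
gripper_force: 29.7
```

>>> play_rows(
  commands="0 0 -0.2 0 0 0;0 0 -0.15 0 0 0;0 0 -0.1 0 0 0;0 0 0 0 0 0;0 0 0 0 0 0",
)

```text
time_s: 8.6
tcp_pos: [0.483, -0.322, 0.0162]
ee_rot: [[-0.671, 0.007, -0.741], [0.001, 1.0, 0.008], [0.741, 0.004, -0.671]]
wrist_force: [0.6, -0.0, -1.6]
gripper_width: 0.625
gripper_force: 29.7
```

>>> play_rows(
  commands="0 0 -0.08 0 0 0;0 0 -0.06 0 0 0;0 0 0 0 0 0;0 0 0 0 0 0",
)

```text
time_s: 9.0
tcp_pos: [0.4828, -0.3221, 0.0124]
ee_rot: [[-0.67, 0.007, -0.742], [0.001, 1.0, 0.008], [0.742, 0.004, -0.67]]
wrist_force: [-0.4, 0.2, 2.4]
gripper_width: 0.624
gripper_force: 29.6
```

>>> play_rows(
  commands="0 0 0 0 0 0;0 0 0 0 0 0;0 0 0 0 0 0;0 0 0 0 0 0;0 0 0 0 0 0;0 0 0 0 0 0;0.2 0 0.18 0 0 0;0.45 0 0.41 0 0 0;0.5 0 0.45 0 0 0;0.6 0 0.54 0 0 0;0.6 0 0.54 0 0 0;0.6 0 0.6 0 0 0;0 0 0.9 0 0 0;0 0 0.9 0 0 0;0 0 0.9 0 0 0;0 0 0 0 0 0",
  grip=87,
)

```text
time_s: 10.6
tcp_pos: [0.5731, -0.3227, 0.1794]
ee_rot: [[-0.677, 0.006, -0.736], [0.004, 1.0, 0.005], [0.736, 0.001, -0.677]]
wrist_force: [-0.4, -0.2, -0.1]
gripper_width: 1.0
gripper_force: 0.0
```

>>> play_rows(
  commands="-0.3 0 0 0 -0.7 0;-0.3 0 0 0 -0.7 0;-0.3 0 0 0 -0.7 0;-0.3 0 0 0 -0.7 0;-0.4 0 0 0 -0.7 0;-0.4 0 0 0 -0.7 0;-0.4 0 0 0 -0.7 0;-0.4 0 0 0 -0.7 0;-0.4 0 0 0 -0.7 0;-0.4 0 0 0 -0.7 0;-0.4 0 0 0 -0.7 0;-0.4 0 0 0 -0.7 0;-0.4 0 0 0 -0.7 0;-0.4 0 0 0 -0.7 0;-0.4 0 0 0 -0.7 0;-0.4 0 0 0 0 0;-0.4 0 0 0 0 0;-0.4 0 0 0 0 0;0 0 0 0 0 0",
)

```text
time_s: 12.5
tcp_pos: [0.3684, -0.3213, 0.1734]
ee_rot: [[-0.759, -0.006, 0.651], [0.002, 1.0, 0.012], [-0.651, 0.011, -0.759]]
wrist_force: [0.9, -0.3, 0.2]
gripper_width: 1.0
gripper_force: 0.0
```

```bash
cat > c.py <<'E'
from h import *
i,p,d=cap('top'); w=world(i,d)
a=w[260:330,440:520]; z=a[...,2]; m=(z>.015)&(z<.075)
P=a[m]; print(len(P),'z max',np.nanpercentile(P[:,2],98)); 
c,s,an=cv2.minAreaRect((P[:,:2]*1000).astype(np.float32)); print(np.round(c,1),np.round(s,1),an)
top=P[P[:,2]>.045]; print('ridge med',np.median(top,0) if len(top) else 0, 'fit',np.polyfit(top[:,0],top[:,1],1), 'z slope',np.polyfit(top[:,0],top[:,2],1), top.min(0),top.max(0))
s_,q,_=cap('scene')
A=cv2.resize(p[250:340,430:530],(400,360),interpolation=cv2.INTER_CUBIC);B=cv2.resize(q[260:350,90:190],(400,360),interpolation=cv2.INTER_CUBIC)
cv2.imwrite('pics/c3.png',np.hstack([A,B]))
s=r.sense();print(s['tcp_pos'],s['joints'].round(1),s['ee_rot'][:,2])
E
python3 c.py
```

```text
585 z max 0.058650857634625846
[ 490.9 -324.2] [56.8 57.2] 0.2067723125219345
ridge med [ 0.48719621 -0.32266039  0.05118076] fit [-0.03534434 -0.30588751] z slope [-0.12372338  0.11214973] [ 0.46455261 -0.35053958  0.04501252] [ 0.51910746 -0.29832983  0.06091518]
[ 0.36956253 -0.32144165  0.17360702] [-45.6   5.  -25.7 -48.2 -39.5 -11.4] [ 0.65215581  0.012168   -0.7579873 ]
```

View pics/c3.png

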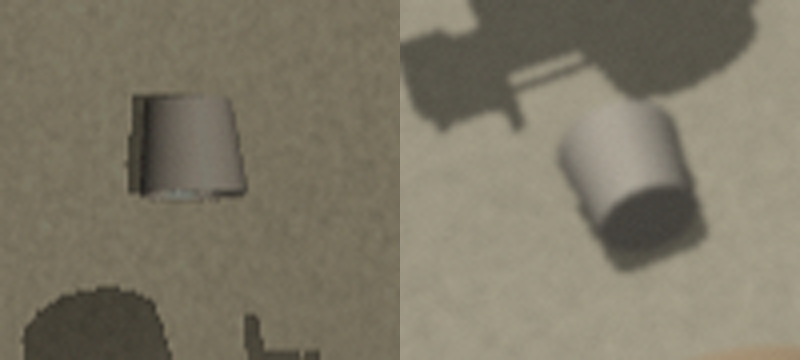

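The cup lies with its axis along x, mouth toward −x: the left crop shows the wide end at the bottom (190,190) and the foot at (190,100). Now the second grasp.

>>> play_rows(
  commands="0.378 -0.022 -0.518 0 0 0;0.378 -0.022 -0.518 0 0 0;0.378 -0.022 -0.518 0 0 0;0.362 0 -0.421 0 0 0;0.362 0 -0.421 0 0 0;0.362 0 -0.421 0 0 0;0.362 0 -0.421 0 0 0;0.362 0 -0.421 0 0 0;0.362 0 -0.421 0 0 0;0.362 0 -0.421 0 0 0;0.362 0 -0.35 0 0 0;0.2 0 -0.2 0 0 0;0 0 0 0 0 0;0 0 0 0 0 0",
)

```text
time_s: 14.0
tcp_pos: [0.4962, -0.3234, 0.0219]
ee_rot: [[-0.758, -0.006, 0.652], [0.002, 1.0, 0.012], [-0.652, 0.011, -0.758]]
wrist_force: [-0.3, -0.4, 0.3]
gripper_width: 0.997
gripper_force: 0.0
```

>>> play_rows(
  commands="0.08 0 -0.12 -0.07 0 -0.04;0.08 0 -0.15 0 0 0;0 0 0 0 0 0;0 0 0 0 0 0",
)

```text
time_s: 14.4
tcp_pos: [0.5008, -0.3236, 0.0137]
ee_rot: [[-0.758, 0.0, 0.652], [0.001, 1.0, 0.0], [-0.652, 0.0, -0.758]]
wrist_force: [0.2, -0.3, -0.2]
gripper_width: 0.998
gripper_force: 0.0
```

>>> play_rows(
  commands="0 0 0 0 0 0;0 0 0 0 0 0;0 0 0 0 0 0;0 0 0 0 0 0;0 0 0 0 0 0;0 0 0 0 0 0;0 0 0 0 0 0;0 0 0 0 0 0;0 0 0.3 0 0 0;0 0 0.6 0 0 0;0 0 0.8 0 0 0;0 0 0.8 0 0 0;0 0 0.8 0 0 0;0 0 0.8 0 0 0;0 0 0.8 0 0 0;0 0 0.8 0 0 0;0 0 0.4 0 0 0;0 0 0 0 0 0",
  grip=0,
)

```text
time_s: 16.2
tcp_pos: [0.5015, -0.3234, 0.1988]
ee_rot: [[-0.756, -0.001, 0.655], [-0.002, 1.0, -0.001], [-0.655, -0.002, -0.756]]
wrist_force: [0.0, 0.2, -1.2]
gripper_width: 0.636
gripper_force: 29.8
```

>>> play_rows(
  commands="0 0 0 0 0.4 0;0 0.2 0 0 0.65 0;0 0.4 0 0 0.65 0;0 0.5 0 0 0.65 0;0 0.5 0 0 0.65 0;0 0.5 0 0 0.65 0;0 0.5 0 0 0.65 0;0 0.5 0 0 0.65 0;0 0.5 0 0 0.65 0;0 0.5 0 0 0.65 0;0 0.5 0 0 0.65 0;0 0.5 0 0 0.65 0;0 0.5 0 0 0.65 0;0 0.5 0 0 0.65 0;0 0.5 0 0 0.65 0;0 0.5 0 0 0.25 0;0 0.5 0 0 0 0;0 0.5 0 0 0 0;0 0.3 0 0 0 0;0 0 0 0 0 0",
)

```text
time_s: 18.2
tcp_pos: [0.5009, -0.0704, 0.1974]
ee_rot: [[-0.732, -0.001, -0.681], [-0.001, 1.0, -0.0], [0.681, 0.001, -0.732]]
wrist_force: [0.4, 0.2, -0.7]
gripper_width: 0.642
gripper_force: 29.7
```

```bash
python3 - <<'E'
from h import *
s=r.sense();print(s['tcp_pos'],s['joints'].round(1),s['ee_rot'].round(3).tolist())
i,p,d=cap('top');w=world(i,d)
K=np.array(i['mtx'])
X=s['tcp_pos'];c=np.array(i['R'])@X+np.array(i['t']).ravel();u,v=(K@c)[:2]/c[2];print(u,v)
u,v=int(u),int(v)
A=cv2.resize(p[max(0,v-60):v+60,u-70:u+70],(560,480),interpolation=cv2.INTER_CUBIC)
cv2.imwrite('pics/c4.png',A)
a=w[v-60:v+60,u-70:u+70].reshape(-1,3)
G=X-.019*s['ee_rot'][:,2]; print('G',G)
m=(np.linalg.norm(a[:,:2]-G[:2],axis=1)<.05)&(a[:,2]>G[2]-.06)&(a[:,2]<G[2]+.05)
print(m.sum())
E
```

```text
[ 0.50092475 -0.07042333  0.19744684] [   7.2   35.     8.5   -5.1 -106.1  -96.7] [[-0.732, -0.001, -0.681], [-0.001, 1.0, -0.0], [0.681, 0.001, -0.732]]
375.1559165721181 278.49947091245133
G [ 0.51387253 -0.07041642  0.21135206]
977
```

View pics/c4.png

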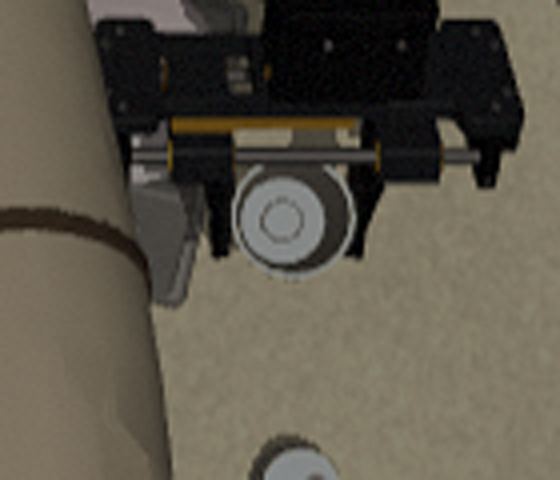

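The crop shows the cup upright in the grip, mouth up, with the floor ring visible at (283,221). Moving over the pan and lowering.

>>> play_rows(
  commands="0.2 0.2 0 0 0 0;0.45 0.43 0 0 0 0;0.45 0.43 0 0 0 0;0.45 0.43 0 0 0 0;0.45 0.43 0 0 0 0;0.45 0.43 0 0 0 0;0.2 0.2 0 0 0 0;0 0 0 0 0 0;0 0 -0.3 0 0 0;0 0 -0.4 0 0 0;0 0 -0.4 0 0 0;0 0 -0.4 0 0 0;0 0 -0.4 0 0 0;0 0 -0.3 0 0 0;0 0 -0.2 0 0 0;0 0 -0.1 0 0 0;0 0 0 0 0 0;0 0 0 0 0 0",
)

```text
time_s: 20.05
tcp_pos: [0.5807, 0.005, 0.1221]
ee_rot: [[-0.731, 0.0, -0.682], [0.0, 1.0, 0.0], [0.682, -0.0, -0.731]]
wrist_force: [-0.8, 0.1, -1.1]
gripper_width: 0.638
gripper_force: 29.7
```

```bash
python3 - <<'E'
from h import *
f=[]
for k in range(5): s=r.sense();f.append(s['wrist_force'][2]);i,p,d=cap('top')
print(s['tcp_pos'],np.mean(f),s['gripper_width']*87)
i,q,d=cap('scene');
K=np.array(i['mtx']);c=np.array(i['R'])@s['tcp_pos']+np.array(i['t']).ravel();u,v=((K@c)[:2]/c[2]).astype(int)
cv2.imwrite('pics/c5.png',cv2.resize(q[v-60:v+60,u-80:u+80],(640,480),interpolation=cv2.INTER_CUBIC))
E
```

```text
[0.58062185 0.00500126 0.12214724] -0.67263490662323 55.93855349472314
```

View pics/c5.png

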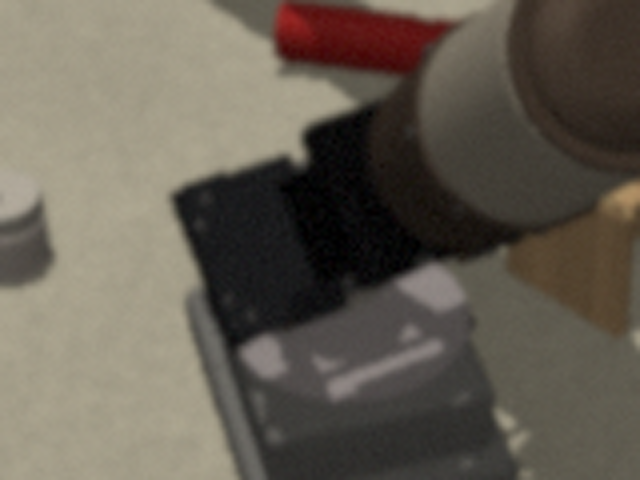

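The cup is above the pan, but the red bottle at (360,40) in this crop now looks horizontal. I'll check that numerically.

```bash
cat > red.py <<'E'
from h import *
def red(p,w,n):
    p=p.astype(int);m=(p[...,2]>90)&(p[...,1]<60)&(p[...,0]<60)
    k,l,st,c=cv2.connectedComponentsWithStats(m.astype(np.uint8))
    for j in range(1,k):
        if st[j,4]>60:
            a=w[l==j];a=a[~np.isnan(a[:,0])]
            rc=cv2.minAreaRect((a[:,:2]*1000).astype(np.float32))
            print(n,st[j],'med',np.nanmedian(a,0).round(3),'min',a.min(0).round(3),'max',a.max(0).round(3),np.round(rc[0]),np.round(rc[1]),round(rc[2]))
for n in('top','scene'):
    red(cv2.imread(f'pics/{n}0.png'),np.load(f'pics/{n}0w.npy'),n+' before')
    i,p,d=cap(n,n+'_now.png');red(p,world(i,d),n+' now')
E
python3 red.py
```

```text
top before [192 320  19  19 263] med [0.4   0.276 0.17 ] min [ 0.382  0.258 -0.002] max [0.418 0.335 0.177] [400. 296.] [36. 77.] 1
scene before [372 139  16   8  97] med [0.405 0.274 0.171] min [0.388 0.256 0.167] max [0.42  0.29  0.174] [404. 273.] [33. 33.] 2
scene now [301 179  40  12 235] med [0.306 0.155 0.037] min [0.272 0.12  0.025] max [0.347 0.203 0.045] [311. 162.] [100.  25.] 49
```

The red bottle has been knocked over or has fallen. One combined picture of before and now should tell me more.

```bash
python3 - <<'E'
from h import *
z=lambda p,u,v,w,h:cv2.resize(p[v:v+h,u:u+w],(400,300),interpolation=cv2.INTER_CUBIC)
s0=cv2.imread('pics/scene0.png');s1=cv2.imread('pics/scene_now.png');t0=cv2.imread('pics/top0.png');t1=cv2.imread('pics/top_now.png')
o=np.vstack([np.hstack([z(s0,340,125,80,60),z(s1,240,110,240,180)]),np.hstack([z(t0,180,300,80,60),z(t1,180,230,240,180)])])
cv2.imwrite('pics/cmp.png',o)
E
```

View pics/cmp.png

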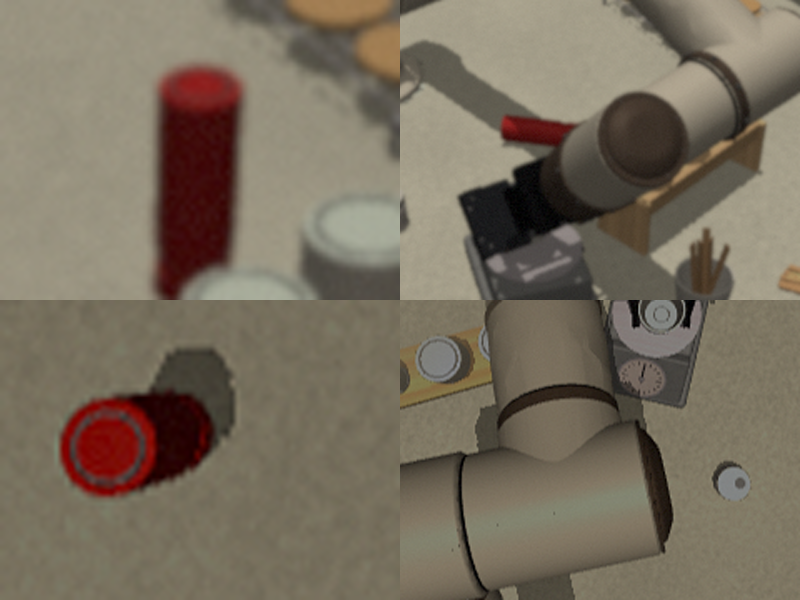

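```bash
python3 red.py | grep 'scene now'; python3 - <<'E'
from h import *
print(r.sense()['time_s'])
i,p,d=cap('top');W=world(i,d)
def blob(name,u0,u1,v0,v1,z0,z1):
    w=W[v0:v1,u0:u1].reshape(-1,3); w=w[(w[:,2]>z0)&(w[:,2]<z1)]
    if len(w)<5: print(name,'none');return
    print(name,len(w),np.median(w,0).round(4))
blob('slim',145,185,255,295,.168,.2);blob('stoutA',185,222,245,285,.15,.18);blob('stoutB',223,260,235,275,.15,.18)
blob('short',360,400,320,360,.03,.1);blob('tall',375,415,155,200,.07,.1)
E
```

```text
scene now [301 179  40  12 240] med [0.307 0.157 0.037] min [0.271 0.118 0.026] max [0.346 0.201 0.045] [310. 164.] [100.  28.] 53
20.55
slim 335 [0.5052 0.3545 0.1814]
stoutA 642 [0.528  0.2785 0.1635]
stoutB 99 [0.5476 0.2235 0.1635]
short 349 [ 0.3702 -0.0946  0.0478]
tall 421 [ 0.7373 -0.1303  0.0893]
```

The top-left panel shows the red bottle standing before. The top-right one shows it lying, so an upper link of the arm tipped it over roughly in place. Nothing else has moved. I'll finish placing the cup first, then mend that.

>>> play_rows(
  commands="0 0 -0.2 0 0 0;0 0 -0.2 0 0 0;0 0 -0.1 0 0 0;0 0 -0.06 0 0 0;0 0 0 0 0 0;0 0 0 0 0 0",
)

```text
time_s: 21.2
tcp_pos: [0.5805, 0.005, 0.1049]
ee_rot: [[-0.73, 0.0, -0.683], [0.0, 1.0, 0.0], [0.683, -0.0, -0.73]]
wrist_force: [1.3, -0.1, -0.3]
gripper_width: 0.641
gripper_force: 29.7
```

```bash
python3 - <<'E'
from h import *
s=r.sense();print(s['tcp_pos'],s['wrist_force'],s['joints'].round(1))
for n in('top','scene'):
    i,p,d=cap(n,n+'_b.png');w=world(i,d)
    print(n,'cam',(-np.array(i['R']).T@np.array(i['t']).ravel()).round(3))
    a=w.reshape(-1,3);a=a[~np.isnan(a[:,0])]
    print('zmax grid x .1-.6 step .05 rows; y -.1..0.45')
    for x in np.arange(.1,.6,.05):
        print('%.2f'%x,[ (lambda q:'%.2f/%.2f'%(q.min(),q.max()) if len(q) else '-')(a[(abs(a[:,0]-x)<.025)&(abs(a[:,1]-y)<.025)][:,2]) for y in np.arange(-.1,.46,.05)])
E
```

```text
[0.58050436 0.00498281 0.10491683] [ 1.34875232 -0.05393619 -0.3028804 ] [  11.9   46.8   18.9   -8.4 -104.4 -100.9]
top cam [0.457 0.036 1.136]
zmax grid x .1-.6 step .05 rows; y -.1..0.45
0.10 ['-0.01/0.01', '-0.01/0.02', '-0.01/0.02', '-0.01/0.02', '-0.01/0.01', '-0.01/0.01', '-', '-', '-0.01/0.01', '-0.01/0.01', '-0.01/0.01', '-0.01/0.01']
0.15 ['-0.01/0.01', '-0.01/0.01', '-0.01/0.01', '-0.01/0.01', '-0.01/0.33', '-0.01/0.01', '-0.00/0.00', '-', '-0.00/0.00', '-0.01/0.01', '-0.01/0.01', '-0.01/0.01']
0.20 ['-0.01/0.01', '-0.01/0.01', '-0.01/0.01', '-0.01/0.01', '-0.01/0.41', '-0.01/0.45', '-0.00/0.45', '-', '-', '-0.00/0.00', '-0.01/0.01', '-0.01/0.01']
0.25 ['-0.01/0.01', '-0.01/0.01', '-0.01/0.01', '-0.01/0.01', '-0.01/0.40', '-0.01/0.50', '-0.01/0.50', '0.00/0.00', '-', '-', '-', '-0.00/0.01']
0.30 ['-0.01/0.01', '-0.01/0.01', '-0.01/0.01', '-0.00/0.00', '-', '0.42/0.54', '0.49/0.56', '0.56/0.57', '-', '-', '-', '-0.00/0.00']
0.35 ['-0.00/0.05', '-0.01/0.05', '-0.01/0.58', '0.55/0.59', '0.55/0.59', '0.48/0.60', '0.54/0.60', '0.57/0.60', '-', '-', '-', '-0.00/0.00']
0.40 ['-0.
[... 1583 characters left out ...]
01', '-0.00/0.01', '0.00/0.00']
0.35 ['-0.00/0.05', '-0.00/0.05', '-0.00/0.52', '-0.00/0.01', '-0.00/0.01', '-0.00/0.04', '-0.00/0.04', '0.02/0.03', '-', '-', '-', '-']
0.40 ['-0.00/0.06', '-0.00/0.02', '-0.00/0.54', '-0.00/0.51', '-0.00/0.01', '-', '-', '-', '-', '-', '-', '-']
0.45 ['-0.00/0.01', '-0.00/0.03', '-0.00/0.54', '0.48/0.54', '-', '-', '-', '-', '-', '-', '-', '-']
0.50 ['-0.00/0.01', '-0.00/0.03', '-', '0.45/0.54', '-0.00/0.54', '-0.00/0.54', '-', '-0.00/-0.00', '-0.00/0.01', '-0.00/0.01', '-0.00/0.05', '-0.00/0.01']
0.55 ['-0.00/0.01', '-0.00/0.05', '-', '0.45/0.52', '-0.00/0.54', '-0.00/0.53', '-0.00/0.01', '-0.00/0.08', '-0.00/0.08', '-0.00/0.07', '-0.00/0.07', '-0.00/0.01']
```

The arm's links are all above z = 0.4 near the red bottle's old spot, and were farther away in the earlier poses. So the arm didn't touch it, and it's lying still and out of my way. Setting it back would mean handling something I was told to leave alone, so I'll leave it and report it. Continuing to lower the cup.

>>> play_rows(
  commands="0 0 -0.08 0 0 0;0 0 -0.06 0 0 0;0 0 0 0 0 0;0 0 0 0 0 0",
)

```text
time_s: 21.7
tcp_pos: [0.5804, 0.005, 0.1006]
ee_rot: [[-0.73, 0.0, -0.683], [0.0, 1.0, 0.0], [0.683, -0.0, -0.73]]
wrist_force: [-0.3, 0.8, -0.9]
gripper_width: 0.642
gripper_force: 29.7
```

>>> play_rows(
  commands="0 0 -0.04 0 0 0;0 0 -0.03 0 0 0;0 0 0 0 0 0;0 0 0 0 0 0",
)

```text
time_s: 22.1
tcp_pos: [0.5805, 0.005, 0.0988]
ee_rot: [[-0.731, 0.0, -0.683], [0.0, 1.0, 0.0], [0.683, -0.0, -0.731]]
wrist_force: [0.6, 0.3, 0.3]
gripper_width: 0.638
gripper_force: 29.6
```

>>> play_rows(
  commands="0 0 -0.04 0 0 0;0 0 0 0 0 0;0 0 0 0 0 0;0 0 0 0 0 0",
)

```text
time_s: 22.5
tcp_pos: [0.5805, 0.005, 0.0976]
ee_rot: [[-0.731, 0.0, -0.683], [0.0, 1.0, 0.0], [0.683, -0.0, -0.731]]
wrist_force: [0.8, -0.5, 1.0]
gripper_width: 0.639
gripper_force: 29.6
```

```bash
python3 - <<'E'
from h import *
f=[];a=[]
for k in range(8):
    f.append(r.sense()['wrist_force'][2]);i,p,d=cap('top');w=world(i,d)
    q=w[190:300,290:380].reshape(-1,3);q=q[np.isfinite(q[:,0])]
    m=(np.hypot(q[:,0]-.596,q[:,1]-.008)<.055)&(np.hypot(q[:,0]-.594,q[:,1]-.005)>.035)&(q[:,2]>.07)&(q[:,2]<.088); a.append(q[m][:,2].mean())
print(np.mean(f),np.std(f),r.sense()['tcp_pos'],'pan z',np.mean(a),m.sum())
w0=np.load('pics/top0w.npy')[190:300,290:380].reshape(-1,3);m=(np.hypot(w0[:,0]-.596,w0[:,1]-.008)<.055)&(w0[:,2]>.07)&(w0[:,2]<.088);print('pan0',w0[m][:,2].mean())
E
```

```text
1.6372719375417732 0.5673523068308889 [0.58046799 0.00495578 0.09743862] pan z 0.0796752104143167 715
pan0 0.08184477565255886
```

>>> play_rows(
  commands="0 0 0 0 0 0;0 0 0 0 0 0;0 0 0 0 0 0;0 0 0 0 0 0;0 0 0 0 0 0;0 0 0 0 0 0;0.15 0 0.18 0 0 0;0.3 0 0.35 0 0 0;0.4 0 0.45 0 0 0;0.4 0 0.45 0 0 0;0.4 0 0.45 0 0 0;0.4 0 0.45 0 0 0;0.4 0 0.5 0 0 0;0 0 0.8 0 0 0;0 0 0.8 0 0 0;0 0 0.8 0 0 0;0 0 0.8 0 0 0;0 0 0.8 0 0 0;0 0 0 0 0 0",
  grip=87,
)

```text
time_s: 24.8
tcp_pos: [0.6546, 0.0045, 0.3066]
ee_rot: [[-0.736, 0.0, -0.677], [0.001, 1.0, 0.0], [0.677, -0.0, -0.736]]
wrist_force: [1.0, 0.1, 0.7]
gripper_width: 0.998
gripper_force: 0.0
```

>>> play_rows(
  commands="-0.2 0.4 0 0 -0.62 0;-0.35 0.8 0 0 -0.62 0;-0.35 0.8 0 0 -0.62 0;-0.35 0.85 0 0 -0.62 0;-0.35 0.85 0 0 -0.62 0;-0.35 0.85 0 0 -0.62 0;-0.35 0.85 0 0 -0.62 0;-0.35 0.85 0 0 -0.62 0;-0.35 0.85 0 0 0 0;-0.4 0.85 0 0 0 0;-0.4 0.85 0 0 0 0;-0.4 0.85 0 0 0 0;-0.4 0.85 0 0 0 0;-0.3 0.7 0 0 0 0;0 0.4 0 0 0 0;0 0 0 0 0 0;0 0 0 0 0 0",
  grip=56,
)

```text
time_s: 26.5
tcp_pos: [0.5072, 0.3525, 0.3019]
ee_rot: [[-1.0, 0.001, -0.008], [0.001, 1.0, -0.001], [0.008, -0.001, -1.0]]
wrist_force: [0.6, 0.4, -0.1]
gripper_width: 0.641
gripper_force: 0.0
```

```bash
cat > cup.py <<'E'
from h import *
s=r.sense();print(s['time_s'],s['tcp_pos'].round(4),s['ee_rot'].round(3).tolist(),s['joints'].round(1))
i,p,d=cap('top','top_c.png');w=world(i,d)
q=w[180:290,270:390];z=q[...,2];
def fit(lo,hi,rmax):
    a=q[(z>lo)&(z<hi)];a=a[np.hypot(a[:,0]-.594,a[:,1]-.005)<rmax];c,rr=cv2.minEnclosingCircle((a[:,:2]*1000).astype(np.float32));print(len(a),'med',np.median(a,0).round(4),'mean',a.mean(0).round(4),np.round(c,1),round(rr,1))
fit(.125,.145,.04);fit(.079,.092,.022);fit(.078,.0895,.075)
E
python3 cup.py; python3 red.py|grep now
```

```text
26.5 [0.5072 0.3525 0.3019] [[-1.0, 0.001, -0.008], [0.001, 1.0, -0.001], [0.008, -0.001, -1.0]] [  49.6   19.2    7.6   -0.3  -78.8 -139.6]
163 med [0.598  0.0025 0.1351] mean [0.5946 0.0032 0.1343] [591.3   3.8] 29.7
281 med [0.5936 0.0053 0.0854] mean [0.593  0.0045 0.0854] [593.4   4.4] 21.7
1832 med [0.5937 0.0098 0.0817] mean [0.5952 0.0098 0.082 ] [596.7   8.5] 59.9
top now [226 332  57  57 757] med [0.315 0.177 0.037] min [0.263 0.123 0.019] max [0.385 0.255 0.045] [326. 194.] [169.  32.] 48
scene now [300 179  67  16 516] med [0.322 0.174 0.036] min [0.267 0.119 0.019] max [0.385 0.252 0.046] [330. 189.] [167.  35.] 48
```

The cup stands upright: rim centre near (0.592, 0.004), floor at z = 0.085. The red bottle is lying still. Now I'll descend on the slim bottle.

>>> play_rows(
  commands="-0.04 0.117 0 0 -0.053 0;0 0 -0.4 0 0 0;0 0 -0.6 0 0 0;0 0 -0.6 0 0 0;0 0 -0.6 0 0 0;0 0 -0.6 0 0 0;0 0 -0.6 0 0 0;0 0 -0.6 0 0 0;0 0 -0.6 0 0 0;0 0 -0.5 0 0 0;0 0 -0.4 0 0 0;0 0 0 0 0 0;0 0 0 0 0 0",
)

```text
time_s: 27.95
tcp_pos: [0.5059, 0.3565, 0.1373]
ee_rot: [[-1.0, 0.0, 0.0], [0.0, 1.0, -0.0], [-0.0, -0.0, -1.0]]
wrist_force: [0.6, -0.0, 0.2]
gripper_width: 0.641
gripper_force: 0.0
```

>>> play_rows(
  commands="0 0 0 0 0 0;0 0 0 0 0 0;0 0 0 0 0 0;0 0 0 0 0 0;0 0 0 0 0 0;0 0 0 0 0 0;0 0 0.2 0 0 0;0 0 0.4 0 0 0;0 0 0.6 0 0 0;0 0 0.6 0 0 0;0 0 0.6 0 0 0;0 0 0.6 0 0 0;0 0 0.6 0 0 0;0 0 0.6 0 0 0;0 0 0.6 0 0 0;0 0 0.6 0 0 0;0 0 0.6 0 0 0;0 0 0.4 0 0 0;0 0 0.2 0 0 0;0 0 0 0 0 0",
  grip=0,
)

```text
time_s: 29.95
tcp_pos: [0.5057, 0.3566, 0.3359]
ee_rot: [[-1.0, 0.0, 0.001], [0.0, 1.0, 0.001], [-0.001, 0.001, -1.0]]
wrist_force: [-0.1, 0.8, -2.6]
gripper_width: 0.451
gripper_force: 29.9
```

>>> play_rows(
  commands="0.1 -0.3 0 0 0 0;0.15 -0.6 0 0 0 0;0.19 -0.78 0 0 0 0;0.19 -0.78 0 0 0 0;0.19 -0.78 0 0 0 0;0.19 -0.78 0 0 0 0;0.19 -0.78 0 0 0 0;0.19 -0.78 0 0 0 0;0.19 -0.78 0 0 0 0;0.19 -0.78 0 0 0 0;0.19 -0.78 0 0 0 0;0.19 -0.78 0 0 0 0;0.19 -0.78 0 0 0 0;0.19 -0.78 0 0 0 0;0.19 -0.78 0 0 0 0;0.14 -0.5 0 0 0 0;0.05 -0.2 0 0 0 0;0 0 0 0 0 0;0 0 0 0 0 0",
)

```text
time_s: 31.85
tcp_pos: [0.5928, 0.0047, 0.3351]
ee_rot: [[-1.0, 0.0, -0.0], [0.0, 1.0, 0.0], [0.0, 0.0, -1.0]]
wrist_force: [0.2, 0.6, -1.2]
gripper_width: 0.456
gripper_force: 29.9
```

```bash
python3 - <<'E'
from h import *
f=[]
for k in range(4):
    s=r.sense();f.append(s['wrist_force']);i,p,d=cap('scene','sc_d.png')
print(s['time_s'],s['tcp_pos'].round(4),s['ee_rot'].round(4)[:,2],s['joints'].round(1),np.mean(f,0))
def px(X):
    c=np.array(i['R'])@np.array(X)+np.array(i['t']).ravel();return ((np.array(i['mtx'])@c)[:2]/c[2]).round(1)
T=s['tcp_pos'];
for n,X in(('tip pred',[T[0],T[1],T[2]-.1253]),('cup mouth centre',[.593,.0045,.137]),('floor',[.593,.0045,.0855])):print(n,px(X))
w=world(i,d);a=w.reshape(-1,3)
# bottle axis from scene depth: slices below fingers
for h in np.arange(.0,.11,.01):
    z=T[2]-.1253+h;m=(abs(a[:,2]-z)<.005)&(np.hypot(a[:,0]-T[0],a[:,1]-T[1])<.04)
    if m.sum()>4:print(round(h,3),m.sum(),a[m].mean(0).round(4),(a[m].max(0)-a[m].min(0)).round(3))
u,v=px([.59,.0,.17]).astype(int)
cv2.imwrite('pics/d.png',cv2.resize(p[v-75:v+75,u-100:u+100],(800,600),interpolation=cv2.INTER_CUBIC));print('crop org',u-100,v-75)
E
```

```text
32.0 [0.5929 0.0052 0.3353] [ 1.e-04  3.e-04 -1.e+00] [  16.1   15.8    7.3   -0.   -81.5 -106.1] [-0.17879562  0.27259679 -1.95982262]
tip pred [314.1 207.2]
cup mouth centre [315.4 237.3]
floor [316.4 256.9]
0.0 6 [0.5957 0.0053 0.2129] [0.005 0.005 0.003]
0.01 18 [0.5954 0.0042 0.2197] [0.006 0.007 0.009]
0.02 22 [0.5966 0.0036 0.2301] [0.01  0.008 0.009]
0.03 26 [0.5969 0.0034 0.24  ] [0.012 0.012 0.009]
0.04 29 [0.5983 0.0032 0.2494] [0.011 0.012 0.009]
0.05 14 [0.6012 0.0024 0.2574] [0.013 0.013 0.01 ]
0.06 85 [ 0.606  -0.0011  0.2708] [0.027 0.037 0.01 ]
0.07 110 [ 6.059e-01 -5.000e-04  2.802e-01] [0.031 0.038 0.01 ]
0.08 79 [ 0.6067 -0.0011  0.2903] [0.023 0.034 0.01 ]
0.09 102 [ 0.6068 -0.0018  0.3002] [0.034 0.036 0.01 ]
0.1 109 [ 0.6073 -0.0019  0.3102] [0.027 0.038 0.01 ]
crop org 211 148
```

>>> play_rows(
  commands="0 0 -0.3 0 0 0;0 0 -0.5 0 0 0;0 0 -0.5 0 0 0;0 0 -0.5 0 0 0;0 0 -0.5 0 0 0;0 0 -0.5 0 0 0;0 0 -0.5 0 0 0;0 0 -0.4 0 0 0;0 0 -0.2 0 0 0;0 0 0 0 0 0;0 0 0 0 0 0",
)

```text
time_s: 33.15
tcp_pos: [0.5935, 0.0044, 0.2188]
ee_rot: [[-1.0, 0.0, 0.001], [0.0, 1.0, 0.0], [-0.001, 0.0, -1.0]]
wrist_force: [0.1, 0.1, -2.0]
gripper_width: 0.448
gripper_force: 29.9
```

```bash
cat > f.py <<'E'
from h import *
import sys
n=sys.argv[1]; f=[]
for k in range(int(sys.argv[2])):
    s=r.sense();f.append(s['wrist_force']);i,p,d=cap(n)
print(s['time_s'],s['tcp_pos'].round(4),s['ee_rot'].round(4)[:,2],np.mean(f,0).round(2),s['gripper_width']*87)
# pan height (grey disc outside cup), from top cam
if n=='top':
    q=world(i,d)[190:300,290:380].reshape(-1,3);q=q[np.isfinite(q[:,0])]
    m=(np.hypot(q[:,0]-.596,q[:,1]-.008)<.055)&(np.hypot(q[:,0]-.593,q[:,1]-.005)>.035)&(q[:,2]>.07)&(q[:,2]<.088);print('pan',q[m][:,2].mean(),m.sum())
cv2.imwrite('pics/f.png',p)
E
python3 f.py top 10
```

```text
33.6 [0.5931 0.0043 0.2185] [ 4.e-04  3.e-04 -1.e+00] [ 0.23  0.12 -2.17] 39.06484979207912
pan 0.08134698906551045 398
```

>>> play_rows(
  commands="0 0 -0.1 0 0 0;0 0 -0.1 0 0 0;0 0 -0.05 0 0 0;0 0 -0.03 0 0 0;0 0 0 0 0 0;0 0 0 0 0 0",
)

```text
time_s: 34.25
tcp_pos: [0.593, 0.0043, 0.2101]
ee_rot: [[-1.0, 0.0, 0.0], [0.0, 1.0, 0.0], [-0.0, 0.0, -1.0]]
wrist_force: [-1.4, 0.9, -1.2]
gripper_width: 0.452
gripper_force: 30.0
```

```bash
python3 f.py top 10
```

```text
34.7 [0.593  0.0043 0.2099] [ 1.e-04  1.e-04 -1.e+00] [-0.67  0.18 -0.91] 39.42414610100421
pan 0.07970909500342024 380
```

Contact: the force rose by 1.26 N (about 130 g) and the pan sank 1.6 mm. One last look.

```bash
python3 - <<'E'
from h import *
i,p,d=cap('scene');s=r.sense();T=s['tcp_pos'];a=world(i,d).reshape(-1,3)
def px(X):
    c=np.array(i['R'])@np.array(X)+np.array(i['t']).ravel();return ((np.array(i['mtx'])@c)[:2]/c[2])
for z in(.095,.105,.115,.125,.16,.17,.18,.19):
    m=(abs(a[:,2]-z)<.005)&(np.hypot(a[:,0]-T[0],a[:,1]-T[1])<.045);
    if m.sum()>4:print(z,m.sum(),a[m].mean(0).round(4))
u,v=px([.59,.0,.14]).astype(int)
cv2.imwrite('pics/e.png',cv2.resize(p[v-60:v+60,u-80:u+80],(800,600),interpolation=cv2.INTER_CUBIC));print(u-80,v-60)
E
```

```text
0.095 83 [ 0.6075 -0.002   0.0951]
0.105 120 [5.984e-01 2.000e-04 1.048e-01]
0.115 128 [ 6.031e-01 -4.000e-04  1.147e-01]
0.125 156 [ 0.603  -0.0027  0.1249]
0.16 71 [ 0.606  -0.0014  0.1595]
0.17 70 [ 0.6077 -0.0027  0.17  ]
0.18 82 [ 0.6065 -0.0038  0.1799]
0.19 87 [ 0.6074 -0.0026  0.1898]
232 175
```

View pics/e.png

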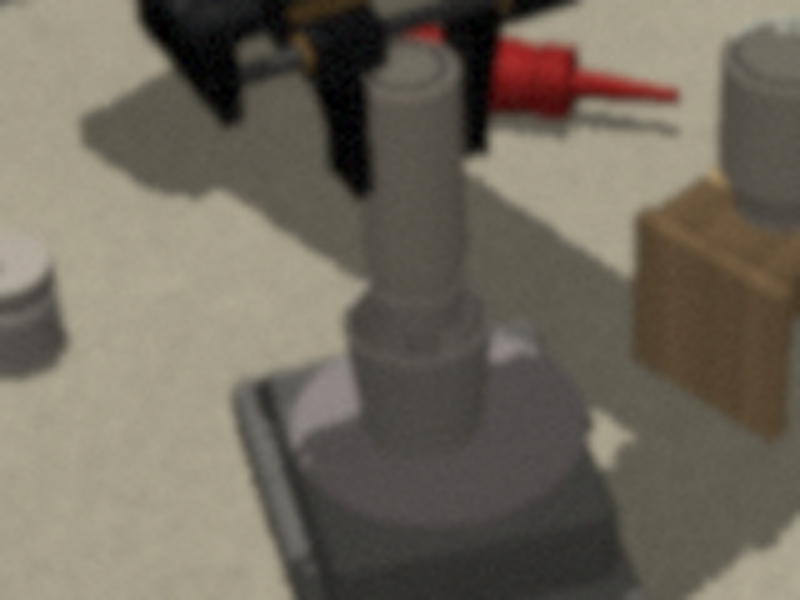

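The cup stands upright on the pan, with rim centre about (417,330) in the crop. The bottle is vertical and centred in it at (416,200). The red decoy had been balanced on its nozzle tip, so it toppled by itself. Handing in.

```bash
python3 -c "
from h import *
print(r.finish_job())"
```

```text
the job is handed in; nothing more can be done
None
```

I handed the job in at about 35 s: the cup stands upright on the pan, and the arm holds the slim bottle nozzle-down, centred on the cup's floor ring as measured (to about 3 mm) and adding about 130 g; the red look-alike bottle, which stood unsupported on its nozzle, fell over during the run — the arm's links were over 0.4 m up near it, so I don't think I touched it, and I left it lying on the table.

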